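# Find the clamp knob that fits the shaker's stud and screw it home

## Robot

A 6-joint arm with a two-finger parallel gripper is mounted at the origin on a cart in front of the work surface, level with it; the furniture and walls round the work are solid. World frame = base frame: x ahead of the robot, y to its left, z up, the work surface at z = 0. Lengths are in m, angles in rad, forces in N, time in s.
With the tool pointing down it reaches from about 0.325 to 0.85 m from the base axis. Payload 4.4 kg.
Tool frame: the origin (TCP) lies at the very end of the fingers, on their centre line; the grasp point (between the pads) lies 19 mm behind it (ctrl.pinch_z is the distance from the TCP to the grasp point, in m); x points along the fingers, y is the direction in which the jaws open and shut, and the axes are right-handed (so a half turn about x gives the same grasp; the last joint's range is limited). The gripper opens to 94 mm and grips with 3 to 60 N. Pads are 16 mm wide; open, the fingers measure 119 mm over their backs; the gripper's body (75 mm by 177 mm) begins 78 mm behind the grasp point.
Start: joints at [-1.258, 0.207, 1.542, -0, 1.393, -0.15], TCP at [0.257, -0.514, 0.205] pointing down, gripper open.
Joint ranges: [-2.73, 2.73], [-0.86, 2.22], [0.23, 2.46], [-1.11, 4.25], [0.08, 2.63], [-2.82, 2.82]. Speed limits (rad/s): [2.79, 2.79, 3.14, 3.14, 3.14, 3.14].

## Interface

Orientations are given as a unit quaternion [w, x, y, z].
In Python, from plant import ctrl gives the robot as it stands.
- The arm moves only by the tool step_arm, never from a script. Its argument "series" is a list of rows, each a list of 2 entries, a list of its own where there are three numbers: the shift along the world's x, y, z in mm, then the turn about the world's z in rad. A call has 1 to 5 rows; each row is the pose to reach, as a shift and turn from the pose commanded when the call began; what a row does not reach only later rows make up. A row lasts 1/10 s, in which the tool goes at most 50 mm and 8.59 degrees, less where a joint would pass 70% of its speed; a pose out of reach is approached as far as the arm can. A call with a gripper value outside its range is refused whole. "hand" is the opening, from 0 (shut) to 1 (fully open), set as the call begins (left out, the last holds). The fingers move at their own pace and stop on an object; "force" is the grip in N (left out, the last holds). Time passes only in rows, so rows that repeat a pose let the fingers close. It gives the time, the measured TCP pose, the force and the opening at its end, in the units of the state.
- ctrl.read_state(): the state, without advancing time (a new reading comes with each control period).
- ctrl.capture(name): name is "scene" or "side" or "wrist"; returns a dict with "frame" (384x512x3 uint8, red, green, blue), "camera_matrix" (3x3 intrinsics, pixels), "R" (3x3) and "t" (3): a world point X has camera coordinates R X + t. Camera axes: x right, y down, z forward; pixel columns grow to the right and rows downward; lengths in m; the calibration is good to about 2 mm. The wrist camera is an equidistant fisheye: a pixel r from the principal point sees the ray r / f radians off the axis. A picture is of the moment at which its call begins. There is no depth.
- ctrl.close_job(): hands the job in, once; it reports no verdict.
The state is a dict: "clock": time; "joints": joint angles; "qvel": joint speeds; "joint_efforts": joint torques, N m; "ee_pos": TCP position; "ee_rot": TCP orientation; "force": force on the tool from outside, world axes, zero at the start; "ft_torque": the same for the moment, N m; "grip_width": finger opening in m.
Only numpy, scipy, OpenCV 4.12 (cv2) and the standard library are available. Lean on these libraries where they do the work, as an engineer would, in place of code of your own. Each camera call takes 0.05 s, during which the arm holds its last target.

## Task

The shaker's platform has lost its clamp knob. Of the three like-looking knobs on the bench only one fits the shaker's stud; the others do not go on, or screw on part of the way and bind. Try them by screwing them on clockwise (unscrew one that binds), screw the one that fits down until it is fully home on the platform, and let go. Leave the two other knobs standing upright on the bench, and leave the other things alone.

Things in the scene. Friction and masses are not known exactly. Their poses are not given: they have to be found in the camera images.
- shaker: fixed white shaker, 180 mm (x) by 130 mm (y). Origin: on the bench below the stud's axis; x points from the stud to the control housing. Aluminium platform, top 50 mm above the bench, x = -53 to +59 mm; the housing behind it is 110 mm high, x = +65 to +125 mm. Yaw within 0.3 rad of the world's
- stud_foot (a point): foot of the fixed upright steel stud: on its axis, level with the platform's top, where a knob's underside is when home. Thread: 30 mm across, from here to 16 mm up, right-handed (clockwise from above goes down), 4 equal starts, lead 30 mm a turn, 1 mm play. Above it a plain pilot, in all 33 to 46 mm high and 22 to 7 mm across (it varies, and with it which knob fits)
- thread_top (a point): on the stud's axis, 14 mm above stud_foot: the height of a knob's underside when its teeth rest on top of the thread. Pressed lightly and turned clockwise, a knob whose bore is wide enough enters within 90 degrees and sinks 1 mm per 12 degrees: the fitting one right down to stud_foot; one with too shallow a bore stops 5 to 13 mm above it; one with too narrow a bore never gets below thread_top
- knob_a: loose plain aluminium knob nut, alike outside to the other two, 0.11 to 0.2 kg, 62 mm high: upper 15 mm a round fluted grip 41 mm across, below it a skirt 38 mm across with a blind bore open at the bottom, standing bore down. Thread teeth stand in the bore 1.3 to 4.7 mm above the underside; further up the bore is narrower, its width and depth differing from knob to knob. Origin: centre of the underside; z up
- knob_b: loose plain aluminium knob nut, alike outside to the other two, 0.11 to 0.2 kg, 62 mm high: upper 15 mm a round fluted grip 41 mm across, below it a skirt 38 mm across with a blind bore open at the bottom, standing bore down. Thread teeth stand in the bore 1.3 to 4.7 mm above the underside; further up the bore is narrower, its width and depth differing from knob to knob. Origin: centre of the underside; z up
- knob_c: loose plain aluminium knob nut, alike outside to the other two, 0.11 to 0.2 kg, 62 mm high: upper 15 mm a round fluted grip 41 mm across, below it a skirt 38 mm across with a blind bore open at the bottom, standing bore down. Thread teeth stand in the bore 1.3 to 4.7 mm above the underside; further up the bore is narrower, its width and depth differing from knob to knob. Origin: centre of the underside; z up
- warm_cabinet: fixed grey warming cabinet on the right, about 460 x 470 mm and 414 mm high: an obstacle, its near left corner close to the lane along which the arm swings in. Origin: centre of its underside
- objective_case: screw case with black cap, 41 mm across, 61 mm high; a bystander, to be left alone. Origin: centre of its underside
- cover_box_0: cover glass box, 27 x 27 x 16 mm, white with blue lid; a bystander, to be left alone. Origin: centre of its underside
- cover_box_1: cover glass box, 27 x 27 x 16 mm, white; a bystander, to be left alone. Origin: centre of its underside
- stain_iodine: brown dropper bottle with white cap, 44 mm across, 108 mm high; a bystander, to be left alone. Origin: centre of its underside
- stain_violet: violet dropper bottle with black cap, 37 mm across, 97 mm high; a bystander, to be left alone. Origin: centre of its underside
Not all that is in view belongs to the job. Leave any yellow look-alike of the knob_b alone.

How it is judged:
At the end, for the whole second after the job is handed in: One knob is screwed home on the stud: its underside within 2 mm of the platform's top, on the stud's axis within 4 mm, upright within 0.1 rad and at rest. The other two stand upright (within 0.1 rad), bore down, at rest on the bench top (underside within 4 mm of it) (((horizontal distance between knob_a and stud_foot below 0.004 m and z of knob_a in the frame of stud_foot below 0.002 m and angle between each of knob_a, knob_b, knob_c's own z axis and vertical below 0.1 rad and linear speed of knob_a below 0.01 m/s and height (world z) of knob_b between -0.004 and 0.004 m and linear speed of each of knob_b, knob_c below 0.02 m/s and height (world z) of knob_c between -0.004 and 0.004 m) or (horizontal distance between knob_b and stud_foot below 0.004 m and z of knob_b in the frame of stud_foot below 0.002 m and angle between each of knob_b, knob_a, knob_c's own z axis and vertical below 0.1 rad and linear speed of knob_b below 0.01 m/s and height (world z) of knob_a between -0.004 and 0.004 m and linear speed of each of knob_a, knob_c below 0.02 m/s and height (world z) of knob_c between -0.004 and 0.004 m) or (horizontal distance between knob_c and stud_foot below 0.004 m and z of knob_c in the frame of stud_foot below 0.002 m and angle between each of knob_c, knob_a, knob_b's own z axis and vertical below 0.1 rad and linear speed of knob_c below 0.01 m/s and height (world z) of knob_a between -0.004 and 0.004 m and linear speed of each of knob_a, knob_b below 0.02 m/s and height (world z) of knob_b between -0.004 and 0.004 m))); the robot touches nothing.
It fails at once if the objective case, a cover glass box or a dropper bottle is shifted by more than 20 mm or tipped (distance of any of objective_case, cover_box_0, cover_box_1, stain_iodine, stain_violet from where it was at the start of the episode above 0.02 m or angle between any of objective_case, cover_box_0, cover_box_1, stain_iodine, stain_violet's own z axis and vertical above 0.3 rad).
It also fails if it takes over 72 s, if anything falls off the work surface, if the arm or the gripper's body presses on something with over 40 N, if the wrist force passes 120 N, or if a joint passes its speed limit or range.

## Working session

There is one attempt and no reset: what is moved stays moved. The work goes in short steps, Python scripts to look and compute and a tool call to move; the robot and the scene stay as the last step left them, time stands still between calls to the robot, and variables do not carry over. Pictures are saved under pics/ and viewed, and the job is handed in when it is done.

Besides the shell and the picture viewer there is one more tool, called after "Emit:" as name(argument=value, ...), one argument or row to a line, values as JSON. step_arm: Moves the arm, as the interface text tells. Its arguments: {"type":"object","properties":{"series":{"type":"array","items":{"type":"array"}},"hand":{"type":"number"},"force":{"type":"number"}},"required":["series"]}

```bash
ls; mkdir -p pics
python3 - <<'E'
from plant import ctrl
import cv2,pickle
s=ctrl.read_state();print(s)
d={}
for n in("scene","side","wrist"):
    c=ctrl.capture(n);d[n]=c;cv2.imwrite(f"pics/{n}0.png",c["frame"][:,:,::-1]);print(n,c["camera_matrix"],c["R"],c["t"])
pickle.dump(d,open("c0.pkl","wb"))
E
```

```text
pics
{'clock': 0.0, 'joints': array([-1.25749306e+00,  2.07451920e-01,  1.54291767e+00, -2.51904829e-05,
        1.39349812e+00, -1.50524502e-01]), 'qvel': array([ 0.00105288, -0.00104819,  0.00181157,  0.00245857,  0.00094069,
        0.00018237]), 'joint_efforts': array([-2.86350860e-05, -3.70876372e+01, -2.81413150e+01,  6.98878686e-02,
        3.61686875e-02, -1.53293290e-04]), 'ee_pos': array([ 0.25696145, -0.51349706,  0.20428991]), 'ee_rot': array([-0.1617223 , -0.68810139, -0.16332425,  0.68824964]), 'force': array([ 0.31475921, -0.5511244 ,  0.22379498]), 'ft_torque': array([ 0.05044531, -0.01335789,  0.01550706]), 'grip_width': 0.09411571592738088}
scene [[350.39588064   0.         249.79330915]
 [  0.         350.39588064 197.71557659]
 [  0.           0.           1.        ]] [[-0.69908932 -0.71483486 -0.01688923]
 [-0.53734552  0.54079943 -0.64714431]
 [ 0.471735   -0.44333632 -0.76218042]] [0.49425719 0.25541813 0.86200269]
side [[443.35394974   0.         258.5319034 ]
 [  0.         443.35394974 194.53969155]
 [  0.           0.           1.        ]] [[-0.99239076 -0.12165703 -0.01897769]
 [-0.0585915   0.60215364 -0.79622737]
 [ 0.10829414 -0.78905675 -0.60469978]] [ 5.46120453e-01 -3.70145758e-04  1.27269737e+00]
wrist [[297.31863964   0.         257.41509087]
 [  0.         297.31863964 196.20814044]
 [  0.           0.           1.        ]] [[ 0.44722397 -0.89442006 -0.00186548]
 [-0.86881521 -0.43491475  0.23666283]
 [-0.21248731 -0.10422053 -0.97159005]] [-0.57296276 -0.0244408   0.38928885]
```

View pics/scene0.png

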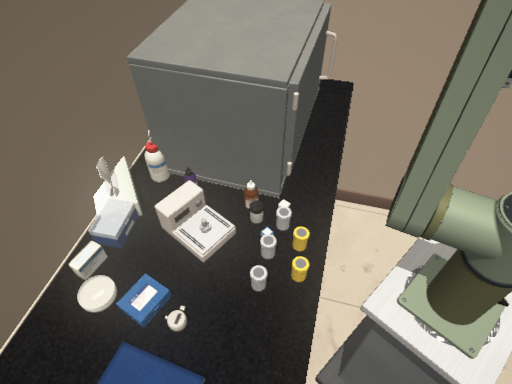

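View pics/side0.png

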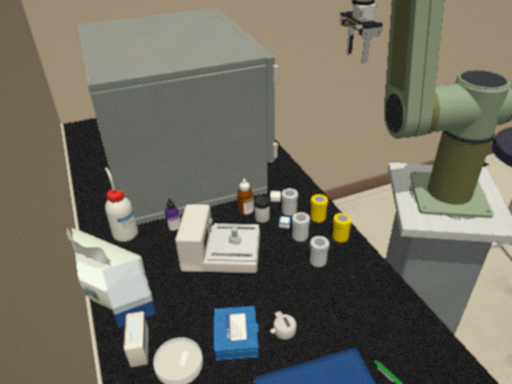

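View pics/wrist0.png

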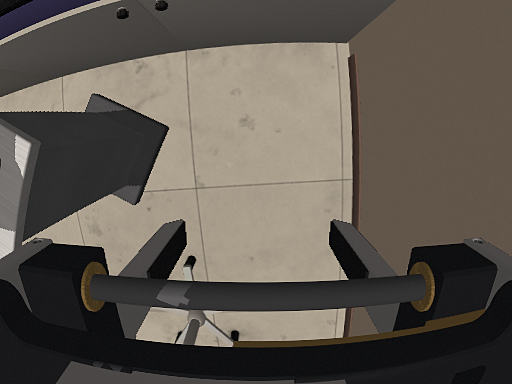

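The scene view shows three grey knobs at about (283,217), (268,247) and (259,278), two yellow look-alikes at (300,238) and (300,268), and the stud at (206,226). Next I'll enlarge the crops.

Run:
```python
import cv2,pickle
d=pickle.load(open("c0.pkl","rb"))
a=d["scene"]["frame"][165:300,150:330,::-1];cv2.imwrite("pics/sc1.png",cv2.resize(a,None,fx=4.4,fy=4.4,interpolation=cv2.INTER_CUBIC))
a=d["side"]["frame"][165:285,165:365,::-1];cv2.imwrite("pics/sd1.png",cv2.resize(a,None,fx=4,fy=4,interpolation=cv2.INTER_CUBIC))
```

```text
(no output)
```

View pics/sc1.png

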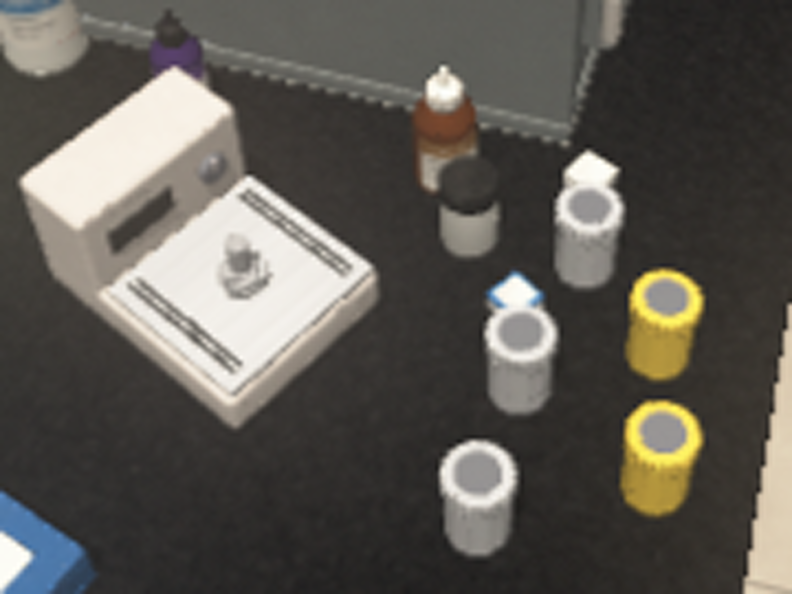

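View pics/sd1.png

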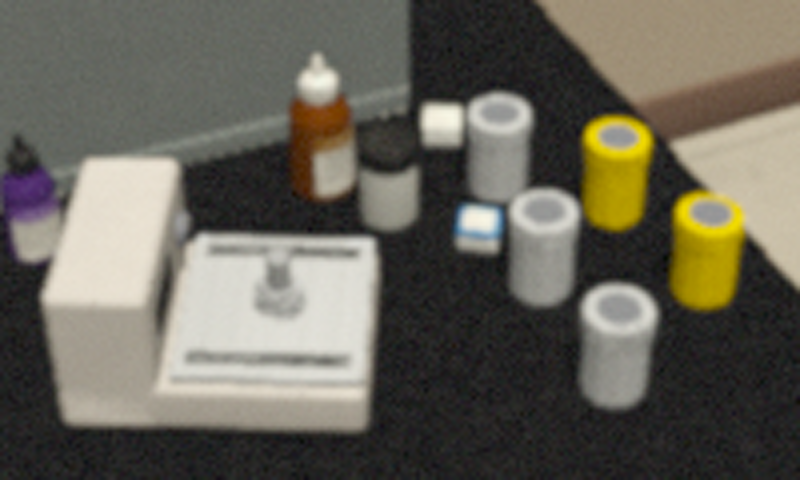

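```bash
cat > h.py <<'E'
import numpy as np,pickle,cv2
def pose(c):
    return np.array(c["camera_matrix"]),np.array(c["R"]),np.array(c["t"])
def onplane(c,uv,z):
    K,R,t=pose(c); d=R.T@np.linalg.inv(K)@np.array([uv[0],uv[1],1.]); o=-R.T@t
    return o+d*(z-o[2])/d[2]
def tri(c1,u1,c2,u2):
    P=[]
    for c in(c1,c2):
        K,R,t=pose(c);P.append(K@np.c_[R,t])
    X=cv2.triangulatePoints(P[0],P[1],np.array(u1,float).reshape(2,1),np.array(u2,float).reshape(2,1))
    return (X[:3]/X[3]).ravel()
def proj(c,X):
    K,R,t=pose(c);p=K@(R@np.array(X)+t);return p[:2]/p[2]
E
python3 - <<'E'
from h import *
d=pickle.load(open("c0.pkl","rb"))
S=lambda p:((p[0]+.5)/4.4-.5+150,(p[1]+.5)/4.4-.5+165)
D=lambda p:((p[0]+.5)/4-.5+165,(p[1]+.5)/4-.5+165)
for n,a,b,z in[("k1",(589,207),(500,111),.062),("k2",(520,333),(545,208),.062),("k3",(478,474),(620,308),.062),("y1",(666,297),(618,136),.062),("y2",(664,432),(711,211),.062),("stud",(237,240),(278,254),.09),("case",(468,176),(388,136),.061),("b1",(592,167),(442,112),.016),("b0",(516,292),(480,217),.016),("iod",(443,72),(317,60),.108),
 ("platA",(377,270),(378,238),.05),("platB",(234,394),(378,380),.05),("platC",(248,178),(197,236),.05),("platD",(105,292),(165,380),.05)]:
    np.set_printoptions(precision=4,suppress=True)
    print(n,tri(d["scene"],S(a),d["side"],D(b)),onplane(d["scene"],S(a),z)[:2],onplane(d["side"],D(b),z)[:2])
E
```

```text
k1 [0.4499 0.1195 0.0633] [0.4491 0.1198] [0.4506 0.1168]
k2 [0.4151 0.2189 0.0644] [0.4145 0.219 ] [0.4159 0.2149]
k3 [0.3677 0.3018 0.0619] [0.3667 0.3025] [0.3681 0.3014]
y1 [0.3711 0.1375 0.0621] [0.3702 0.1382] [0.3716 0.1366]
y2 [0.3125 0.2087 0.0621] [0.3113 0.2096] [0.313  0.2076]
stud [0.569  0.3044 0.0889] [0.5683 0.3049] [0.5687 0.3056]
case [0.5211 0.1563 0.065 ] [0.5217 0.1552] [0.5225 0.1501]
b1 [0.4939 0.0639 0.0175] [0.4933 0.064 ] [0.4947 0.0608]
b0 [0.4585 0.1755 0.0171] [0.4582 0.1755] [0.459  0.1736]
iod [0.571  0.1289 0.1036] [0.5667 0.1327] [0.5706 0.1339]
platA [0.5175 0.2404 0.0491] [0.5149 0.2422] [0.5184 0.2401]
platB [0.5042 0.3647 0.054 ] [0.5088 0.3622] [0.5036 0.3622]
platC [0.631  0.2504 0.0497] [0.629  0.2516] [0.6318 0.2496]
platD [0.6259 0.3705 0.045 ] [0.6217 0.3724] [0.6248 0.3748]
```

Run:
```python
from h import *
from plant import ctrl
from scipy.spatial.transform import Rotation as R
s=ctrl.read_state();q=s["ee_rot"];print(s["clock"])
M=R.from_quat([*q[1:],q[0]]).as_matrix();print(M)
d=pickle.load(open("c0.pkl","rb"))
np.set_printoptions(precision=4,suppress=True)
S=lambda p:((p[0]+.5)/4.4-.5+150,(p[1]+.5)/4.4-.5+165)
print("cab corner",onplane(d["scene"],S((568,143)),0),onplane(d["side"],(266,190),0.0))
c=d["wrist"];print("cam pos",-c["R"].T@c["t"])
```

```text
0.15
[[-5.67918100e-04  4.47373385e-01 -8.94347098e-01]
 [ 1.65876643e-03 -8.94345590e-01 -4.47373684e-01]
 [-9.99998463e-01 -1.73758456e-03 -2.34172906e-04]]
cab corner [0.5282 0.0491 0.    ] [0.5245 0.0294 0.    ]
cam pos [ 0.3177 -0.4825  0.3829]
```

Emit:
step_arm(
  series=[
    [[103,514,0],2.5],
    [[103,514,0],2.5],
    [[103,514,0],2.5],
    [[103,514,0],2.5],
    [[103,514,0],2.5],
  ],
  hand=0.7,
  force=30,
)

```text
clock: 0.65
ee_pos: [0.3062, -0.2671, 0.2051]
ee_rot: [0.405, 0.58, 0.405, -0.58]
force: [-0.1, 0.2, -0.5]
grip_width: 0.0658
```

Emit:
step_arm(
  series=[
    [[54,267,0],1.8],
    [[54,267,0],1.8],
    [[54,267,0],1.8],
    [[54,267,0],1.8],
    [[54,267,0],1.8],
  ],
)

```text
clock: 1.15
ee_pos: [0.3557, -0.0222, 0.2055]
ee_rot: [0.589, 0.391, 0.589, -0.391]
force: [0.2, 0.6, 0.8]
grip_width: 0.0662
```

Emit:
step_arm(
  series=[
    [[10,300,0],1.0],
    [[10,300,0],1.0],
    [[10,300,0],1.0],
    [[10,300,0],1.0],
    [[10,300,0],1.0],
  ],
)

```text
clock: 1.65
ee_pos: [0.3636, 0.2279, 0.2055]
ee_rot: [0.692, 0.148, 0.691, -0.148]
force: [1.5, 0.6, -0.2]
grip_width: 0.0659
```

```bash
cat >> h.py <<'E'
from scipy.spatial.transform import Rotation as Rot
def yaw(s):
    q=s["ee_rot"];M=Rot.from_quat([*q[1:],q[0]]).as_matrix();return np.arctan2(M[1,1],M[0,1])
def wplane(c,uv,z):
    K,R,t=pose(c);x=np.array([uv[0]-K[0,2],uv[1]-K[1,2]])/K[0,0];r=np.linalg.norm(x)
    ray=np.r_[np.sin(r)*x/max(r,1e-9),np.cos(r)];d=R.T@ray;o=-R.T@t
    return o+d*(z-o[2])/d[2]
def wproj(c,X):
    K,R,t=pose(c);p=R@np.array(X)+t;h=np.hypot(p[0],p[1]);th=np.arctan2(h,p[2])
    return K[:2,2]+K[0,0]*th*p[:2]/h
E
python3 - <<'E'
from h import *
from plant import ctrl
c=ctrl.capture("wrist");s=ctrl.read_state();print(yaw(s),s["joints"],s["ee_pos"])
pickle.dump(c,open("w1.pkl","wb"))
a=c["frame"][:,:,::-1].copy()
cv2.imwrite("pics/w1.png",cv2.resize(a,(800,600),interpolation=cv2.INTER_CUBIC))
E
```

```text
1.1604382807097493 [ 0.36873378 -0.1106378   1.87297778  0.0063364   1.37658719 -0.79292686] [0.36294103 0.23493291 0.20560072]
```

View pics/w1.png

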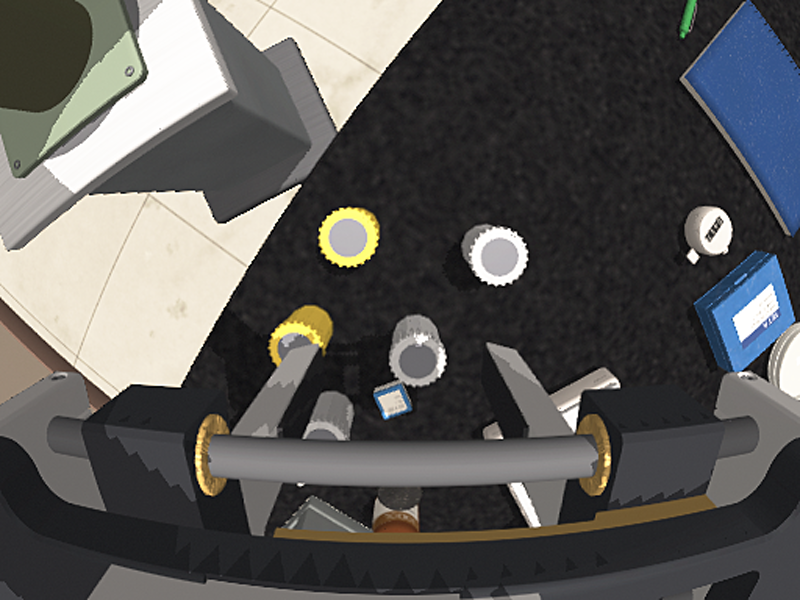

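The wrist view shows the isolated knob (k3) with its top at (498,255) and k2 at (418,361), with the cover box below it at (392,400).

Run:
```python
from h import *
c=pickle.load(open("w1.pkl","rb"))
f=lambda p:((p[0]+.5)/1.5625-.5,(p[1]+.5)/1.5625-.5)
for p in[(498,255),(418,361),(348,237),(298,345)]: print(wplane(c,f(p),.062))
```

```text
[0.36558207 0.301586   0.062     ]
[0.41464774 0.21816147 0.062     ]
[0.31122412 0.21036815 0.062     ]
[0.36732441 0.14180015 0.062     ]
```

Emit:
step_arm(
  series=[
    [[3.5,67,0],0.24],
    [[3.5,67,0],0.24],
    [[3.5,67,-50],0.24],
    [[3.5,67,-100],0.24],
    [[3.5,67,-120],0.24],
  ],
)

```text
clock: 2.2
ee_pos: [0.3639, 0.2908, 0.0807]
ee_rot: [0.701, 0.065, 0.707, -0.068]
force: [-0.7, 0.1, 0.6]
grip_width: 0.0659
```

Run:
```python
from h import *
from plant import ctrl
s=ctrl.read_state();print(yaw(s),s["ee_pos"],s["grip_width"])
```

```text
1.3831605331186785 [0.36387091 0.29080474 0.08065964] 0.06591976376698477
```

Emit:
step_arm(
  series=[
    [[0,0,0],0],
    [[0,0,0],0],
  ],
)

```text
clock: 2.4
ee_pos: [0.368, 0.2927, 0.0857]
ee_rot: [0.704, 0.066, 0.704, -0.067]
force: [0.6, 0.3, -0.2]
grip_width: 0.0659
```

Emit:
step_arm(
  series=[
    [[-1.5,9.3,-10],0],
    [[-1.5,9.3,-35],0],
    [[-1.5,9.3,-55],0],
    [[-1.5,9.3,-55],0],
  ],
)

```text
clock: 2.8
ee_pos: [0.3651, 0.3019, 0.0293]
ee_rot: [0.703, 0.066, 0.705, -0.067]
force: [0.3, 0.4, -0.4]
grip_width: 0.0657
```

Emit:
step_arm(
  series=[
    [[0,0,0],0],
    [[0,0,0],0],
    [[0,0,0],0],
    [[0,0,0],0],
  ],
  hand=0.3,
  force=10,
)

```text
clock: 3.2
ee_pos: [0.3672, 0.3025, 0.0316]
ee_rot: [0.705, 0.067, 0.703, -0.066]
force: [0.1, -0.5, 4.0]
grip_width: 0.0408
```

Emit:
step_arm(
  series=[
    [[0,0,0],0],
    [[0,0,0],0.15],
    [[0,0,0],0.3],
    [[0,0,0],0.45],
    [[0,0,0],0.6],
  ],
  hand=0.56,
)

```text
clock: 3.7
ee_pos: [0.3662, 0.3021, 0.0305]
ee_rot: [0.692, -0.147, 0.692, 0.147]
force: [0.4, 0.1, -0.1]
grip_width: 0.0525
```

Emit:
step_arm(
  series=[
    [[0,0,0],0.97],
    [[0,0,0],0.97],
    [[0,0,0],0.97],
    [[0,0,0],0.97],
    [[0,0,0],0.97],
  ],
)

```text
clock: 4.2
ee_pos: [0.3662, 0.3021, 0.0305]
ee_rot: [0.59, -0.39, 0.59, 0.39]
force: [0.1, -0.2, -0.3]
grip_width: 0.0527
```

Emit:
step_arm(
  series=[
    [[0,0,0],0.25],
    [[0,0,0],0.25],
    [[0,0,0],0.25],
  ],
)

```text
clock: 4.5
ee_pos: [0.3662, 0.3021, 0.0305]
ee_rot: [0.538, -0.459, 0.538, 0.459]
force: [-0.1, -0.3, -0.3]
grip_width: 0.0525
```

Emit:
step_arm(
  series=[
    [[0,0,0],0],
    [[0,0,0],0],
    [[0,0,0],0],
    [[0,0,0],0],
  ],
  hand=0.3,
  force=30,
)

```text
clock: 4.9
ee_pos: [0.3665, 0.3021, 0.0306]
ee_rot: [0.538, -0.459, 0.538, 0.459]
force: [0.6, -0.5, 0.2]
grip_width: 0.0405
```

Run:
```python
from h import *
from plant import ctrl
d={n:ctrl.capture(n) for n in("scene","side","wrist")}
s=ctrl.read_state();print(yaw(s),s["ee_pos"],s["grip_width"],s["joints"],s["force"])
pickle.dump((d,s),open("c2.pkl","wb"))
a=d["scene"]["frame"][165:300,150:330,::-1];cv2.imwrite("pics/sc2.png",cv2.resize(a,None,fx=4.4,fy=4.4,interpolation=cv2.INTER_CUBIC))
cv2.imwrite("pics/w2.png",cv2.resize(d["wrist"]["frame"][:,:,::-1],(800,600),interpolation=cv2.INTER_CUBIC))
```

```text
2.982726674675355 [0.36647412 0.30211562 0.03055233] 0.039998510844496966 [ 5.07018898e-01  2.25666529e-01  1.92860896e+00 -1.46627091e-04
  9.86844927e-01 -2.47562701e+00] [0.50249952 0.07213552 1.65898205]
```

View pics/sc2.png

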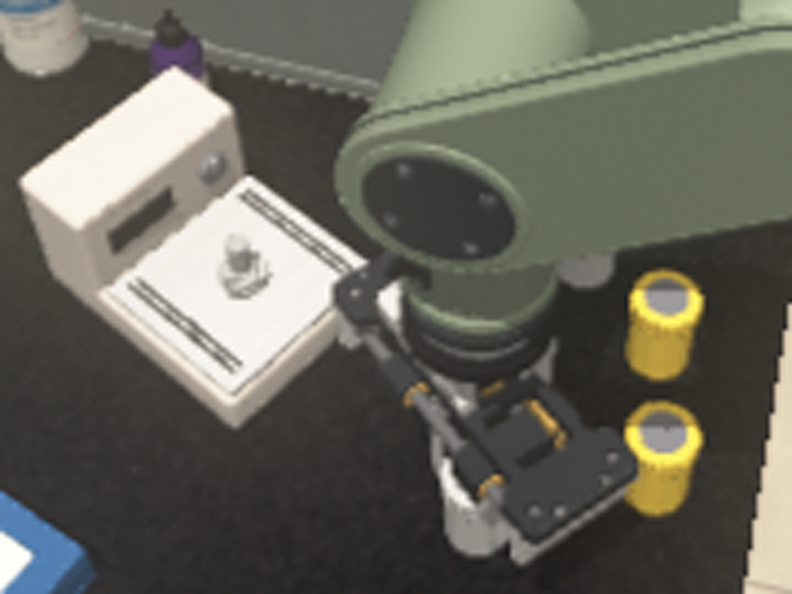

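View pics/w2.png

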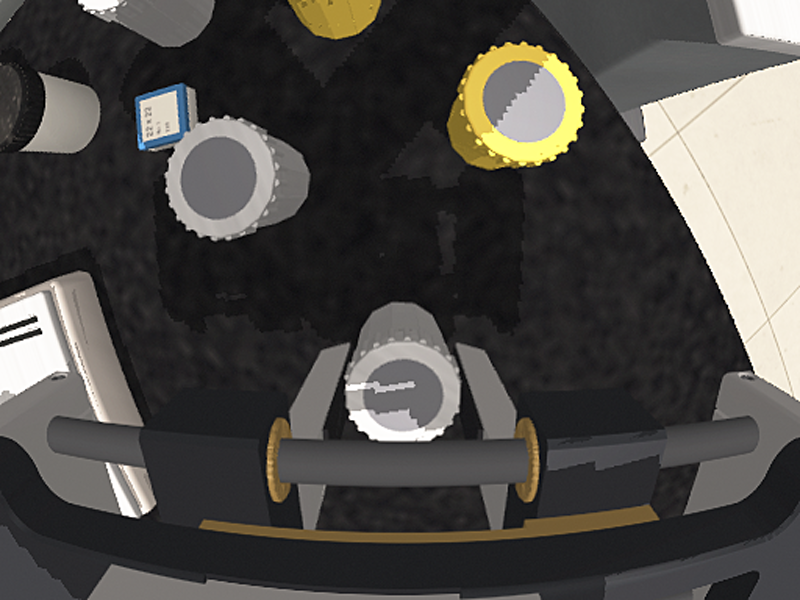

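Emit:
step_arm(
  series=[
    [[0,0,50],0],
    [[0,0,100],0],
    [[0,0,130],0],
    [[50,1,130],0],
    [[100,2,130],0],
  ],
)

```text
clock: 5.55
ee_pos: [0.467, 0.3049, 0.1625]
ee_rot: [0.539, -0.459, 0.536, 0.459]
force: [1.3, -0.1, -1.5]
grip_width: 0.0401
```

Emit:
step_arm(
  series=[
    [[50,0.7,0],0],
    [[90,0.7,0],0],
    [[101.5,0.7,0],0],
    [[101.5,0.7,0],0],
    [[101.5,0.7,0],0],
  ],
)

```text
clock: 6.05
ee_pos: [0.5659, 0.3047, 0.1594]
ee_rot: [0.537, -0.458, 0.539, 0.459]
force: [0.1, -0.1, -1.4]
grip_width: 0.0402
```

```bash
cat > snap.py <<'E'
import sys
from h import *
from plant import ctrl
tag=sys.argv[1]
d={n:ctrl.capture(n) for n in("scene","side","wrist")}
s=ctrl.read_state();print(s["clock"],yaw(s),s["ee_pos"],s["grip_width"],s["joints"][5],s["force"],s["ft_torque"])
pickle.dump((d,s),open(f"c{tag}.pkl","wb"))
a=d["scene"]["frame"][165:265,150:270,::-1];b=d["side"]["frame"][165:265,165:285,::-1]
cv2.imwrite(f"pics/p{tag}.png",cv2.resize(np.hstack([a,b]),None,fx=3.33,fy=3.33,interpolation=cv2.INTER_CUBIC))
cv2.imwrite(f"pics/w{tag}.png",cv2.resize(d["wrist"]["frame"][:,:,::-1],(800,600),interpolation=cv2.INTER_CUBIC))
E
python3 snap.py 3
```

```text
6.2 2.9842264262294944 [0.56589851 0.3051114  0.16035209] 0.04021054596477287 -2.6243929586834187 [ 0.2311841  -0.33211229 -2.47308175] [ 0.1264132  -0.07008483 -0.00844808]
```

View pics/p3.png

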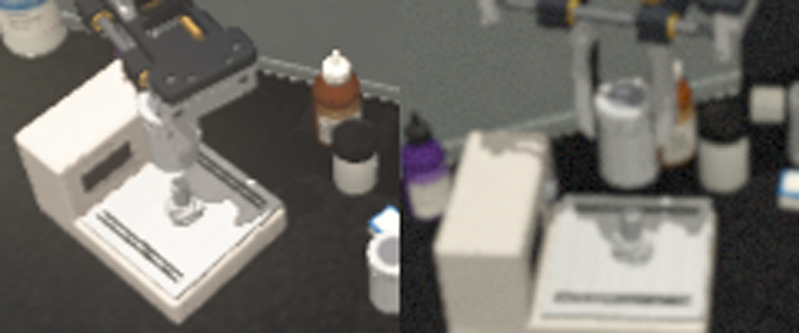

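View pics/w3.png

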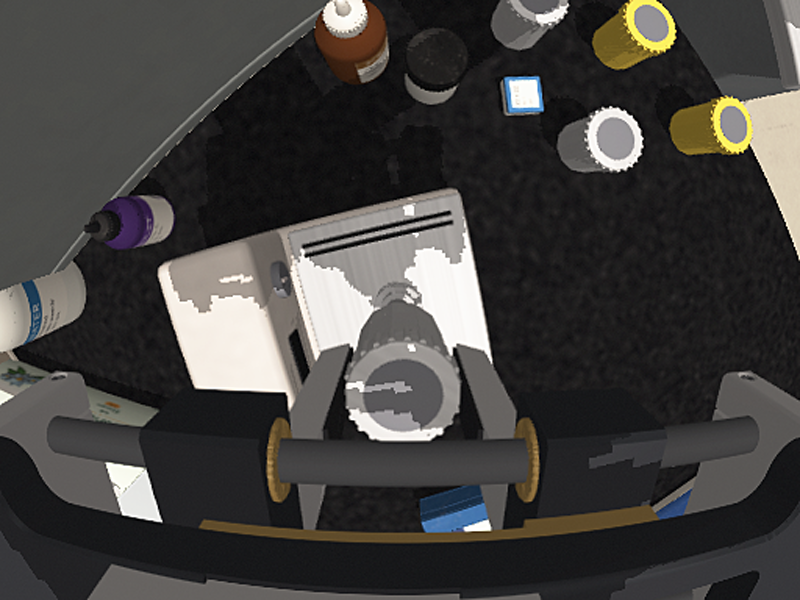

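```bash
cat > ov.py <<'E'
from h import *
import sys
x,y=float(sys.argv[1]),float(sys.argv[2])
d=pickle.load(open("c0.pkl","rb"))
out=[]
for n,(u0,v0) in(("scene",(185,205)),("side",(212,212))):
    c=d[n];k=10
    a=cv2.resize(c["frame"][v0:v0+40,u0:u0+40,::-1],None,fx=k,fy=k,interpolation=cv2.INTER_CUBIC);b=a.copy()
    th=np.linspace(0,2*np.pi,60)
    for z,r,col in((.05,.015,(0,0,255)),(.066,.015,(0,255,0)),(.089,.0055,(255,0,0))):
        p=np.array([proj(c,(x+r*np.cos(t),y+r*np.sin(t),z)) for t in th]);p=(p-[u0,v0]+.5)*k
        cv2.polylines(b,[p.round().astype(int)],True,col,1)
    out.append(np.vstack([a,b]))
cv2.imwrite("pics/"+sys.argv[3],cv2.resize(np.hstack(out),(600,600)))
E
python3 ov.py 0.568 0.3048 ov1.png
```

```text
(no output)
```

View pics/ov1.png

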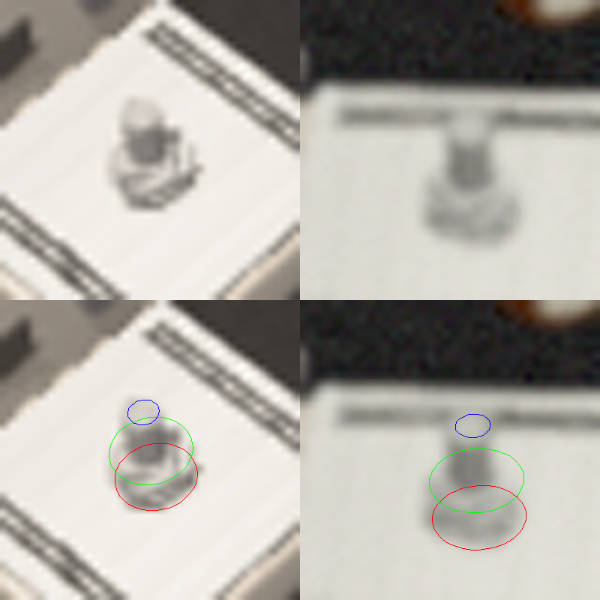

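Emit:
step_arm(
  series=[
    [[2,-1,-15],0],
    [[2,-1,-30],0],
    [[2,-1,-30],0],
    [[2,-1,-30],0],
  ],
)

```text
clock: 6.6
ee_pos: [0.5685, 0.3035, 0.1288]
ee_rot: [0.537, -0.458, 0.539, 0.459]
force: [-1.5, 0.6, -2.1]
grip_width: 0.0404
```

Emit:
step_arm(
  series=[
    [[0,0.5,-6],0],
    [[0,0.5,-12],0],
    [[0,0.5,-18],0],
    [[0,0.5,-22],0],
    [[0,0.5,-22],0],
  ],
)

```text
clock: 7.1
ee_pos: [0.569, 0.304, 0.1073]
ee_rot: [0.537, -0.459, 0.539, 0.459]
force: [-0.1, -0.5, -2.1]
grip_width: 0.0402
```

Emit:
step_arm(
  series=[
    [[-0.5,0,-4],0],
    [[-0.5,0,-8],0],
    [[-0.5,0,-11],0],
    [[-0.5,0,-13],0],
    [[-0.5,0,-13],0],
  ],
)

```text
clock: 7.6
ee_pos: [0.5686, 0.3042, 0.0949]
ee_rot: [0.538, -0.459, 0.538, 0.459]
force: [-1.4, 0.6, -2.0]
grip_width: 0.0404
```

Emit:
step_arm(
  series=[
    [[0,0,-1],0],
    [[0,0,-2],0],
    [[0,0,-2],0],
  ],
)

```text
clock: 7.9
ee_pos: [0.5686, 0.3045, 0.0934]
ee_rot: [0.538, -0.459, 0.538, 0.459]
force: [-2.0, 0.6, -0.2]
grip_width: 0.0402
```

Emit:
step_arm(
  series=[
    [[0,0,-1],-0.15],
    [[0,0,-1.2],-0.3],
    [[0,0,-1.4],-0.45],
    [[0,0,-1.6],-0.6],
    [[0,0,-1.8],-0.75],
  ],
)

```text
clock: 8.4
ee_pos: [0.5678, 0.3046, 0.0916]
ee_rot: [0.668, -0.229, 0.67, 0.229]
force: [-6.4, -0.6, 3.7]
grip_width: 0.0405
```

Emit:
step_arm(
  series=[
    [[-0.6,0,-0.5],-0.15],
    [[-0.6,0,-1],-0.3],
    [[-0.6,0,-1.5],-0.45],
    [[-0.6,0,-2],-0.6],
    [[-0.6,0,-2.5],-0.75],
  ],
)

```text
clock: 8.9
ee_pos: [0.5671, 0.3042, 0.0876]
ee_rot: [0.705, 0.033, 0.707, -0.033]
force: [-2.7, 1.0, -5.5]
grip_width: 0.0401
```

Emit:
step_arm(
  series=[
    [[0,0,-1.5],-0.15],
    [[0,0,-2.2],-0.3],
    [[0,0,-2.9],-0.45],
    [[0,0,-3.6],-0.6],
    [[0,0,-4.3],-0.75],
  ],
)

```text
clock: 9.4
ee_pos: [0.5675, 0.305, 0.0838]
ee_rot: [0.644, 0.289, 0.646, -0.289]
force: [-1.5, 2.1, -4.5]
grip_width: 0.0405
```

Emit:
step_arm(
  series=[
    [[0,0,-0.8],-0.15],
    [[0,0,-1.5],-0.3],
    [[0,0,-2.2],-0.45],
  ],
)

```text
clock: 9.7
ee_pos: [0.5677, 0.3054, 0.0817]
ee_rot: [0.564, 0.426, 0.565, -0.426]
force: [-0.7, 3.9, -3.7]
grip_width: 0.0402
```

```bash
python3 snap.py 4
```

```text
9.85 0.2860618727201307 [0.56798172 0.30539248 0.08164627] 0.040643101126516284 0.07129491303486225 [-1.06614451  5.8380572  -7.03529209] [ 1.03512919 -0.00605345  0.03231637]
```

View pics/p4.png

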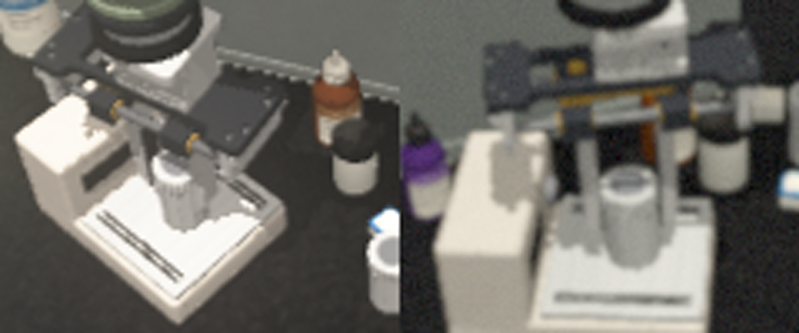

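Emit:
step_arm(
  series=[
    [[0,0.6,-0.7],-0.15],
    [[0,0.8,-1.4],-0.3],
    [[0,0.8,-1.6],-0.45],
  ],
)

```text
clock: 10.15
ee_pos: [0.5686, 0.3065, 0.0808]
ee_rot: [0.456, 0.541, 0.457, -0.539]
force: [-0.1, 4.8, -6.0]
grip_width: 0.0403
```

```bash
python3 snap.py 5
```

```text
10.3 -0.16410872686379482 [0.56855799 0.30623255 0.08072002] 0.04020311844439984 0.5228990200811342 [-1.01585659  5.68055365 -6.01729692] [ 0.80150657 -0.11140076 -0.12003688]
```

View pics/p5.png

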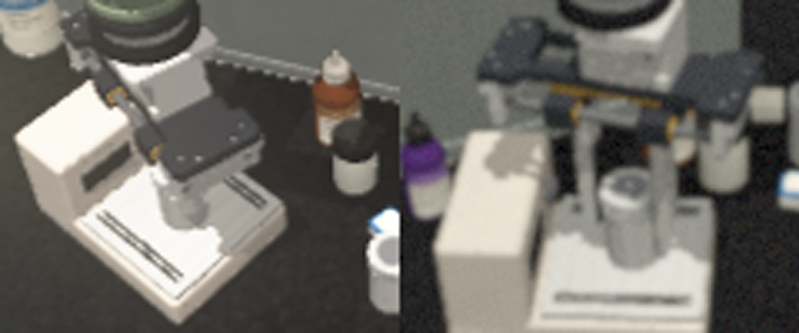

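Emit:
step_arm(
  series=[
    [[0,0.4,-0.5],-0.15],
    [[0,0.4,-1],-0.3],
    [[0,0.4,-1.5],-0.45],
    [[0,0.4,-1.5],-0.45],
  ],
)

```text
clock: 10.7
ee_pos: [0.5679, 0.3044, 0.0806]
ee_rot: [-0.326, -0.627, -0.325, 0.629]
force: [-4.8, -1.9, 3.1]
grip_width: 0.0403
```

```bash
python3 snap.py 6
```

```text
10.85 -0.6139846561178091 [0.56788977 0.3043871  0.08059372] 0.04075474978716436 0.9731741348953877 [-5.75726841 -1.54830661  2.88157426] [-0.25045186  0.79280043 -0.10577331]
```

Emit:
step_arm(
  series=[
    [[0,0,1],0],
    [[0,0,1],0],
    [[0,0,1],0],
  ],
  hand=0.6,
)

```text
clock: 11.15
ee_pos: [0.5698, 0.3053, 0.0814]
ee_rot: [0.325, 0.629, 0.324, -0.627]
force: [-0.1, -0.0, -0.7]
grip_width: 0.0558
```

Emit:
step_arm(
  series=[
    [[0,0,20],0],
    [[0,0,60],0],
    [[0,0,110],0],
    [[-60,0,120],0],
    [[-110,0,120],0],
  ],
)

```text
clock: 11.65
ee_pos: [0.472, 0.3062, 0.2043]
ee_rot: [0.325, 0.631, 0.324, -0.625]
force: [-0.9, 1.0, 0.1]
grip_width: 0.0564
```

Emit:
step_arm(
  series=[
    [[-50,-40,0],0],
    [[-90,-80,0],0],
    [[-90,-130,0],0],
    [[-90,-130,0],0],
    [[-90,-130,0],0],
  ],
)

```text
clock: 12.15
ee_pos: [0.3792, 0.1739, 0.2008]
ee_rot: [0.324, 0.629, 0.323, -0.628]
force: [0.5, 0.7, 0.2]
grip_width: 0.0566
```

```bash
python3 snap.py 7; cp pics/p7.png pics/p7b.png
python3 - <<'E'
from h import *
d,s=pickle.load(open("c7.pkl","rb"))
cv2.imwrite("pics/s7.png",d["scene"]["frame"][:,:,::-1])
out=[]
for n,(u0,v0) in(("scene",(175,180)),("side",(200,200))):
    c=d[n];k=8
    a=cv2.resize(c["frame"][v0:v0+60,u0:u0+50,::-1],None,fx=k,fy=k,interpolation=cv2.INTER_CUBIC)
    x,y=.5682,.3045
    th=np.linspace(0,2*np.pi,60);b=a.copy()
    for z,r,col in((.05,.019,(0,0,255)),(.112,.0205,(0,255,0))):
        p=np.array([proj(c,(x+r*np.cos(t),y+r*np.sin(t),z)) for t in th]);p=(p-[u0,v0]+.5)*k
        cv2.polylines(b,[p.round().astype(int)],True,col,1)
    out.append(b)
cv2.imwrite("pics/ov7.png",np.hstack(out))
E
```

```text
12.3 -0.6168270732589358 [0.38015964 0.17597958 0.20078704] 0.05671860655179137 0.8427968301461155 [-0.71945453 -0.11147478  0.83349297] [ 0.03147253 -0.02380315  0.01902899]
```

View pics/ov7.png

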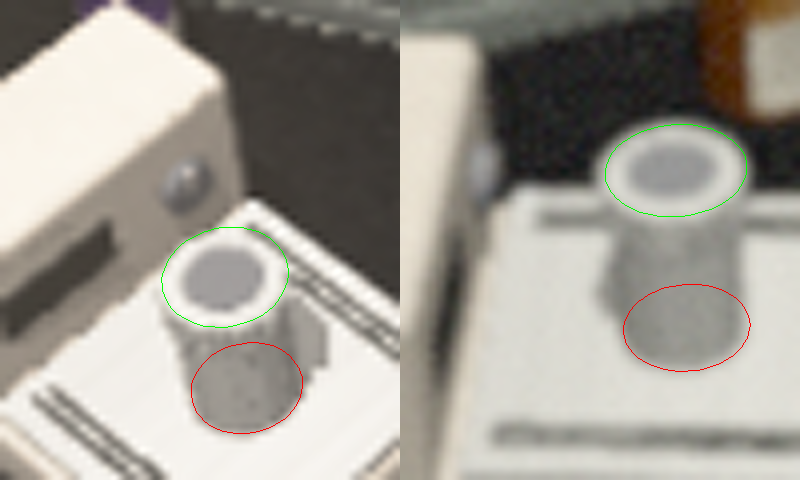

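View pics/s7.png

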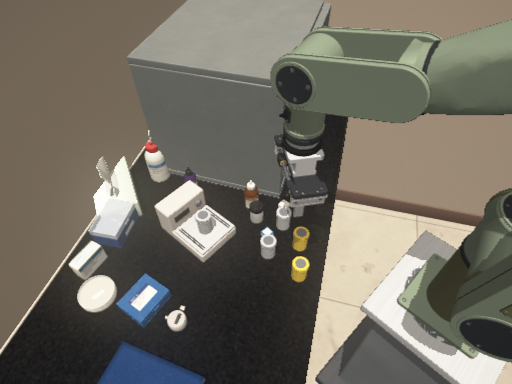

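The scene and side overlays of a home-seated knob match the image at (225,277) and (675,170). The other two knobs still stand where they were, so I'm handing in.

```bash
python3 -c "
from plant import ctrl
print(ctrl.close_job())"
```

```text
the job is handed in; nothing more can be done
None
```

The first knob I tried fits. It was the free-standing one at about (0.366, 0.302); I could not tell whether it is a, b or c. I gripped it from two directions to centre it, set it on the stud, screwed it clockwise until it was home, and let go.

**Fully home:** The underside stood at about 50.0 mm, worked out from the tool's height at pick-up and at the stop. Another 0.45 rad of turn, pressed up to 1.5 mm lower, did not take it further, and the upward force rose. The drawn outline of a knob at home matched in both fixed cameras. The side camera was about 1 to 2 mm off sideways, the same bias it showed before.

**Other objects:** I did not touch the other two knobs, the yellow look-alikes or the bystanders. All still stood in place in the last scene picture, judged by eye and not remeasured.

**Hand-in:** I handed in at about 12.3 s with the gripper clear at 0.20 m. No checks failed.

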